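# Hang the repaired headphones on the swivel hanger

## Task

Swing the headphone hanger's arm out to its stop so that it points towards the robot, then tighten the wing nut on its post clockwise until it stops. Only then hang the headphones over the arm by the padded middle of their headband, a cup on each side, hanging level about halfway along it; set them down, do not drop them. Leave the arm out, the nut tight and the other things undisturbed.

Things in the scene. Friction and masses are not known exactly. Their poses are not given: they have to be found in the camera images.
- hanger (a joint): Swivel angle (rad) of the hanger's arm about the post: 0 = folded to the side (-y if the stand is unturned), pi/2 = fully out, at its stop (towards -x). Grows clockwise from above; stiff (0.25 N m), stays where left. The arm is a steel bar of 14 mm diameter, centre line 165 mm up, from the post's hub (36 mm diameter, top 177 mm up) to a black ball of 22 mm diameter centred 184 mm from the axis.
- stand: The hanger's stand, fixed to the table: dark round base of 120 mm diameter, 10 mm high, and an upright steel post of 20 mm diameter carrying the arm and the nut. Origin: on the table, on the post's axis; z up.
- perch (a point): Point on top of the arm's bar, halfway along: 100 mm out from the post's axis and 172 mm above the table. Its x axis points along the bar away from the post, its z axis up; it turns with the arm.
- nut (a joint): Turn (rad) of the brass wing nut that clamps the arm, on the post's axis above the hub: grows clockwise seen from above; 1.4 = tight, at its stop; starts loose, 0 to 0.4. Friction about 0.08 N m. It does not rise or sink.
- nut_top (a point): Centre of the wing nut's top, on the post's axis, 224 mm above the table. x axis along the wings, z up. The wings form one upright blade 46 mm long, 8 mm thick, 30 mm tall, on a round collar of 24 mm diameter whose top is 28 mm below this point; grip across the 8 mm.
- headphones: Rigid headphones, about 0.2 kg, standing on their two cups: an arch 157 mm wide, 150 mm high. Origin on the table midway between the cups; z up; y from cup to cup; x across the band. Cups with cushions 54 (x) by 33 (y) by 62 mm (z), gap between them 90 mm. Band 22 mm wide, 6 thick; at its middle a black pad 30 mm wide (x), 14 thick, flat over 24 mm (y), its top at 150 mm.
- crown (a point): Centre of the underside of the headband's pad, 136 mm above the bottom of the cups and 14 mm below the pad's top, axes as the headphones. This is what comes to rest on the bar.
- meter: Bystander: orange multimeter lying flat, 150 x 76 x 42 mm; origin at the centre of its underside.
- driver: Bystander: screwdriver with a red handle lying on the table, 190 mm long; origin under its middle.
- candlestick: Bystander: metal candlestick, base 76 mm diameter, 85 mm high; origin at the centre of its underside.
- mug: Bystander: white mug, 80 mm diameter, 90 mm high; origin at the centre of its underside.
Mind the look-alikes: they are no part of the job. What is shaped like the headphones but blue is not meant.

How it is judged (in metres and radians):
On the way, in this order (a step that is already met when the one before it is completed fails the run):
1. the arm is swung out to its stop, with the nut still loose (value of joint hanger above 1.47 rad and value of joint nut below 1 rad), for 0.2 s.
2. the wing nut is tight, with the arm still out (value of joint hanger above 1.47 rad and value of joint nut above 1.28 rad), for 0.2 s.
3. the headphones hang on the arm, let go (all of step 2 and x of crown in the frame of perch between -0.055 and 0.055 m and y of crown in the frame of perch between -0.018 and 0.018 m and z of crown in the frame of perch between -0.006 and 0.008 m and angle between headphones's own z axis and vertical below 0.25 rad and angle between the x axis of headphones and the x axis of perch, either way round below 0.35 rad and contact force between headphones and the fingers below 0.05 N), for 0.2 s.
At the end, for the whole second after the job is handed in: Arm beyond 1.47 of 1.57 rad, nut beyond 1.28 of 1.4; headphones let go and at rest, the pad's underside on the bar (-6 to +8 mm), within 55 mm along it of its halfway point and 18 mm sideways, tilted under 0.25 rad, square across the bar within 0.35 rad (all of step 3 and linear speed of headphones below 0.05 m/s and angular speed of headphones below 0.5 rad/s); the robot touches nothing.
It fails at once if the headphones are dropped (faster than 0.6 m/s without the fingers touching them) (linear speed of headphones above 0.6 m/s and contact force between headphones and the fingers below 0.01 N).
It fails at once if a bystander is moved by more than 20 mm or tipped over (distance of any of meter, driver, candlestick, mug from where it was at the start of the episode above 0.02 m or angle between any of meter, candlestick, mug's own z axis and vertical above 0.5 rad).
It also fails if it takes over 66 s, if anything falls off the work surface, if the arm or the gripper's body presses on something with over 40 N, if the wrist force passes 120 N, or if a joint passes its speed limit or range.

## Robot

A 7-joint arm with a two-finger parallel gripper is mounted at the origin on the work surface. World frame = base frame: x ahead of the robot, y to its left, z up, the work surface at z = 0. Lengths are in mm, angles in rad, forces in N, time in s.
With the tool pointing down it reaches from about 400 to 875 mm from the base axis. Payload 6.5 kg.
Tool frame: the origin (TCP) lies midway between the tips of the shut fingers; the grasp point (between the pads) lies 19 mm behind it; z points along the fingers, y is the line along which they close (so a half turn about z gives the same grasp; the last joint's range is limited). The gripper opens to 88 mm and grips with 3 to 60 N. Pads are 18 mm wide; open, the fingers measure 123 mm over their backs; the gripper's body (75 mm by 187 mm) begins 45 mm behind the grasp point.
Start: joints at [-1.24, 0.536, -0.004, 1.538, 0.003, 1.067, -0.071], TCP at [251.199, 599.491, 238.716] pointing down, gripper open.
Joint ranges: [-2.7, 2.7], [-0.37, 2.16], [-1.27, 1.26], [0.24, 2.4], [-1.31, 4.45], [0.19, 1.91], [-2.76, 2.76]. Speed limits (rad/s): [2.39, 2.39, 3.14, 3.14, 3.14, 3.14, 3.14].

## Interface

Orientations are given as a unit quaternion [w, x, y, z].
In Python, from bench import env gives the robot as it stands.
- The arm moves only by the tool step_arm, never from a script. Its arguments are lists of equal length, an entry for each row: "hand": the finger opening in cm, from 0 to 8.81; "xyz": the shift along the world's x, y, z in cm, a list of three; "turn": the turn, a rotation vector about the world's x, y, z in rad, a list of three. A call has 1 to 20 rows; each row shifts and turns the commanded pose from where the row before left it; what a row does not reach is not made up. A row lasts 1/10 s, in which the tool goes at most 50 mm and 8.59 degrees, less where a joint would pass 70% of its speed; a pose out of reach is approached as far as the arm can. A call with a gripper value outside its range is refused whole. The fingers move at their own pace and stop on an object; "force" is the grip in N (left out, the last holds). Time passes only in rows, so rows that do not move let the fingers close. It gives the time, the measured TCP pose, the force, the opening and the grip force at its end, in the units of the state.
- env.observe(): the state, without advancing time (a new reading comes with each control period).
- env.capture(name): name is "scene" or "side" or "wrist"; returns (picture, depth): 420x560x3 uint8, red, green, blue; 420x560 float32, mm along the optical axis (not along the pixel's ray), 0 where there is no reading.
- env.calibration(name): a dict with "mtx" (3x3 intrinsics, pixels), "R" (3x3) and "t" (3): a world point X has camera coordinates R X + t. Camera axes: x right, y down, z forward; pixel columns grow to the right and rows downward; lengths in mm; the calibration is good to about 2 mm. The wrist camera is an equidistant fisheye: a pixel r from the principal point sees the ray r / f radians off the axis. A picture is of the moment at which its call begins: read the wrist's pose just before it. calibration takes no time and is no camera call; for the wrist camera it gives the pose at the moment of the call.
- env.job_done(): hands the job in; it is judged then, once.
The state is a dict: "t": time; "qpos": joint angles; "joint_velocities": joint speeds; "effort": joint torques, N m; "ee_pos": TCP position; "tool_rot": TCP orientation; "ft_force": force on the tool from outside, world axes, zero at the start; "moment": the same for the moment, N m; "grip_width": finger opening in mm; "finger_force": force on a finger pad.
Only numpy, scipy, OpenCV 4.12 (cv2) and the standard library are available. Lean on these libraries where they do the work, as an engineer would, in place of code of your own. Each camera call takes 0.05 s, during which the arm holds its last target. There are 200 camera calls.

## Working session

There is one attempt and no reset: what is moved stays moved. The work goes in short steps, Python scripts to look and compute and a tool call to move; the robot and the scene stay as the last step left them, time stands still between calls to the robot, and variables do not carry over. Pictures are saved under pics/ and viewed, at most 10 in all, crops included, and the job is handed in when it is done.

Besides the shell and the picture viewer there is one more tool, called after ">>>" by a JSON object that holds its "method" and its "body". step_arm: Moves the arm, as the interface text tells. Its arguments: {"type":"object","properties":{"hand":{"type":"array","items":{"type":"number"}},"xyz":{"type":"array","items":{"type":"array","items":{"type":"number"}}},"turn":{"type":"array","items":{"type":"array","items":{"type":"number"}}},"force":{"type":"number"}},"required":["hand","xyz","turn"]}

```bash
mkdir -p pics
cat > h.py <<'E'
import numpy as np, cv2
from bench import env
def save(n,name):
    im,d=env.capture(n); c=env.calibration(n); np.savez('/tmp/'+name,im=im,d=d,**{k:np.array(c[k]) for k in('mtx','R','t')}); cv2.imwrite('pics/'+name+'.png',im[:,:,::-1]); return im,d,c
def cloud(d,c):
    v,u=np.mgrid[:d.shape[0],:d.shape[1]]; K=np.array(c['mtx']);
    p=np.stack([(u-K[0,2])/K[0,0]*d,(v-K[1,2])/K[1,1]*d,d],-1)
    return (p-np.array(c['t']))@np.array(c['R'])
E
python3 - <<'E'
from h import *
a=save('scene','s0');b=save('side','d0')
cv2.imwrite('pics/both0.png',cv2.resize(np.hstack([a[0],b[0]])[:,:,::-1],(800,300)))
for x in(a,b): print(np.array(x[2]['mtx']).round(1).tolist(),(-np.array(x[2]['R']).T@np.array(x[2]['t'])).round())
E
```

```text
[[390.0, 0.0, 278.2], [0.0, 390.0, 204.4], [0.0, 0.0, 1.0]] [1177.   -8. 1106.]
[[409.5, 0.0, 279.8], [0.0, 409.5, 213.9], [0.0, 0.0, 1.0]] [ 169. -693.  693.]
```

View pics/s0.png

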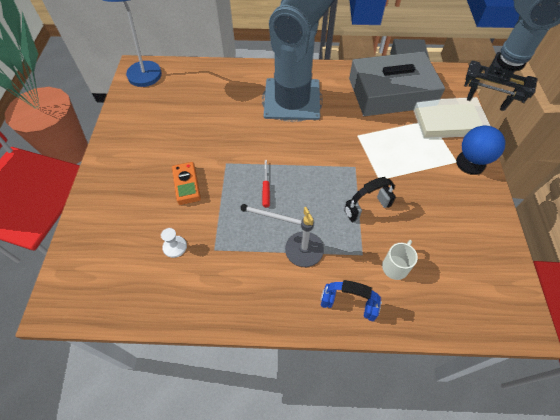

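View pics/d0.png

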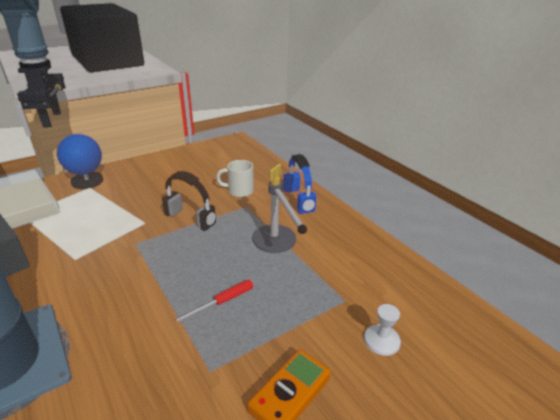

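The scene view shows the stand (base 305,249; nut 307,217; arm ball 244,208), the black headphones (cups 352,210 and 388,198), the blue look-alike (350,297), the meter, driver, candlestick and mug. The side view shows the same things. Next I get positions from depth.

Run:
```python
from h import *
for n in('s0','d0'):
    z=np.load('/tmp/'+n+'.npz'); P=cloud(z['d'],z); im=z['im'].astype(int); ok=z['d']>0
    print(n)
    def rep(name,m):
        q=P[m&ok]; print(name,len(q),'med',np.median(q,0).round(),'min',np.percentile(q,2,axis=0).round(),'max',np.percentile(q,98,axis=0).round())
    hsv=cv2.cvtColor(z['im'],cv2.COLOR_RGB2HSV).astype(int)
    X,Y,Z=P[...,0],P[...,1],P[...,2]
    W=(X>350)&(X<850)&(Y>-400)&(Y<300)
    brass=W&(hsv[...,0]>17)&(hsv[...,0]<32)&(hsv[...,1]>120)&(Z>190)
    rep('brass',brass)
    q=P[brass&ok]; 
    hub=W&(Z>150)&~brass; rep('hub/arm',hub)
    q=P[hub&ok]
    np.save('/tmp/hub_'+n,q)
    base=W&(Z>5)&(Z<14)&(hsv[...,2]<110)&(X>560)&(abs(Y-20)<100); rep('base',base)
    rep('stand>20',W&(Z>20)&(abs(Y)<150)&(X>560)&(Z<140)&(hsv[...,2]<200)&(hsv[...,1]<80))
    hp=W&(X<590)&(Y>60)&(Z>15); rep('hp',hp)
    rep('hp cups',hp&(Z<62)); rep('hp top',hp&(Z>140))
    q=P[hp&ok&(Z>120)]; 
    if len(q)>3:
        c=q[:,:2].mean(0);w,v=np.linalg.eigh(np.cov(q[:,:2].T));print('  band c',c,'dir',v[:,1],w**.5)
    for nm,(a,b) in dict(orange=((5,14),(200,256))).items():
        rep(nm,W&(hsv[...,0]>=a[0] if False else W)&(hsv[...,0]>=a)&(hsv[...,0]<=b)) if False else None
    rep('driver',W&(abs(Y)<200)&(Z>5)&(Z<40)&((hsv[...,0]<6)|(hsv[...,0]>174))&(hsv[...,1]>150))
    rep('mug',W&(Y>150)&(X>580)&(Z>15)&(hsv[...,1]<60))
    rep('meter',W&(Y<-150)&(Z>25)&(X<600)); rep('candle',W&(Y<-150)&(Z>15)&(X>600))
```

```text
s0
brass 99 med [662.  46. 212.] min [643.  38. 193.] max [679.  58. 225.]
hub/arm 506 med [642.  -4. 169.] min [ 503. -132.  150.] max [840. 256. 220.]
base 875 med [668.  48.   9.] min [610.  -4.   6.] max [714. 103.  13.]
stand>20 145 med [666.  50.  76.] min [658.  39.  23.] max [836. 136. 138.]
hp 670 med [521. 221. 112.] min [466. 182.  21.] max [557. 298. 151.]
hp cups 263 med [535. 205.  50.] min [461. 180.  18.] max [558. 299.  62.]
hp top 221 med [504. 256. 147.] min [480. 225. 141.] max [526. 292. 152.]
  band c [508.35803321 249.04341897] dir [-0.42040858  0.9073349 ] [ 8.88131958 26.97974507]
driver 162 med [472. -80.  23.] min [422. -91.  14.] max [512. -68.  28.]
mug 455 med [823. 200. 145.] min [688. 152.  21.] max [849. 299. 152.]
meter 818 med [ 438. -351.   34.] min [ 363. -395.   28.] max [ 506. -305.   42.]
candle 295 med [ 668. -351.   81.] min [ 644. -376.   15.] max [ 683. -335.   88.]
d0
brass 158 med [654.  43. 210.] min [635.  36. 191.] max [676.  56. 225.]
hub/arm 582 med [634.   2. 171.] min [ 492. -138.  150.] max [834. 265. 189.]
base 804 med [646.  36.  10.] min [600.  -8.   6.] max [707. 101.  13.]
stand>20 444 med [658.  46.  66.] min [646.  38.  21.] max [828. 134. 138.]
hp 909 med [512. 207.  62.] min [456. 180.  17.] max [550. 299. 151.]
hp cups 447 med [510. 196.  43.] min [455. 179.  16.] max [553. 300.  61.]
hp top 205 med [499. 249. 148.] min [474. 222. 140.] max [526. 287. 152.]
  band c [503.21481535 242.12722874] dir [-0.5095203   0.86045863] [ 8.89172629 27.17646898]
driver 369 med [461. -88.  22.] min [418. -94.  10.] max [505. -77.  28.]
mug 526 med [712. 287.  68.] min [676. 154.  17.] max [845. 299. 151.]
meter 3170 med [ 425. -358.   35.] min [ 357. -396.   29.] max [ 500. -311.   42.]
candle 728 med [ 655. -360.   69.] min [ 641. -376.   15.] max [ 680. -335.   87.]
```

Run:
```python
from h import *
T=[]
for n in('s0','d0'):
    z=np.load('/tmp/'+n+'.npz'); P=cloud(z['d'],z); ok=z['d']>0
    hsv=cv2.cvtColor(z['im'],cv2.COLOR_RGB2HSV).astype(int)
    X,Y,Z=P[...,0],P[...,1],P[...,2]
    R=(X>560)&(X<740)&(Y>-170)&(Y<110)&ok
    print(n)
    arm=R&(Z>150)&(Z<185)&(Y<20)
    q=P[arm]; print('arm n',len(q),'minY',q[np.argsort(q[:,1])[:40]].mean(0).round(), 'topZ',np.percentile(q[:,2],[50,95]).round())
    bar=q[(q[:,1]>-110)&(q[:,2]>165)]
    for y0 in range(-120,20,20):
        s=q[(q[:,1]>y0)&(q[:,1]<y0+20)]; print(y0,len(s),s.mean(0).round(1) if len(s) else'', np.ptp(s[:,0]).round() if len(s) else '', s[:,2].max().round() if len(s) else '')
    ball=q[q[:,1]<-118]; print('ball',ball.min(0).round(),ball.max(0).round())
    h=P[R&(Z>172)&(Z<181)&(Y>20)]; print('hubtop',len(h),h.min(0).round(),h.max(0).round())
    m=(R&(Z>5)&(Z<15)&(hsv[...,2]<75)).astype(np.uint8)
    cs,_=cv2.findContours(m,cv2.RETR_EXTERNAL,cv2.CHAIN_APPROX_NONE); c=max(cs,key=len)[:,0]
    pts=P[c[:,1],c[:,0]]; A=np.c_[pts[:,:2],np.ones(len(pts))]
    for _ in range(3):
        s=np.linalg.lstsq(A,(A[:,:2]**2).sum(1),rcond=None)[0]; c0=s[:2]/2; r=np.sqrt(s[2]+c0@c0); e=abs(np.linalg.norm(A[:,:2]-c0,axis=1)-r); A=A[e<max(4,np.median(e)*2)]
    print('base circle',c0.round(1),r.round(1),len(A))
    b=P[R&(Z>198)&(hsv[...,0]>17)&(hsv[...,0]<32)&(hsv[...,1]>100)]
    w,v=np.linalg.eigh(np.cov(b[:,:2].T)); print('wing',b.mean(0).round(1),v[:,1].round(2),(w**.5).round(1)); pr=(b[:,:2]-b[:,:2].mean(0))@v; print(pr.min(0).round(),pr.max(0).round(),'top',b[:,2].max(), b[b[:,2]>218].mean(0).round(1))
    H=(X>400)&(X<590)&(Y>140)&(Y<330)&ok
    for nm,lo,hi in(('cup',12,60),('band',100,160),('pad',146,156)):
        g=P[H&(Z>lo)&(Z<hi)]; r=cv2.minAreaRect(g[:,:2].astype(np.float32)); print(nm,len(g),np.round(r[0]),np.round(r[1]),round(r[2],1),g.mean(0).round(1))
```

```text
s0
arm n 299 minY [ 616. -129.  171.] topZ [170. 174.]
-120 37 [ 618.9 -109.9  168.6] 18.0 172.0
-100 37 [624.1 -89.7 169.3] 17.0 174.0
-80 37 [629.5 -69.4 168.8] 16.0 173.0
-60 35 [634.6 -49.  169.4] 15.0 174.0
-40 36 [639.7 -29.4 168.7] 14.0 174.0
-20 36 [645.1 -10.  169.1] 17.0 175.0
0 37 [649.8   9.5 169.2] 17.0 173.0
ball [ 604. -137.  160.] [ 625. -120.  178.]
hubtop 51 [646.  26. 173.] [675.  64. 180.]
base circle [651.4  82.6] 19.4 33
wing [661.1  48.  215. ] [-0.9  -0.44] [ 2.  13.8]
[ -5. -21.] [ 7. 24.] top 226.66626577914224 [659.3  48.2 222.4]
cup 388 [504. 256.] [ 53. 157.] 26.1 [510.4 256.1  43. ]
band 382 [503. 256.] [ 33. 136.] 25.4 [509.2 247.3 137.1]
pad 120 [503. 256.] [30. 61.] 30.2 [502.7 257.2 148.8]
d0
arm n 318 minY [ 609. -137.  168.] topZ [171. 174.]
-120 35 [ 613.3 -109.8  170.8] 16.0 174.0
-100 40 [618.9 -89.7 170.1] 16.0 174.0
-80 35 [624.1 -69.5 170.1] 17.0 174.0
-60 32 [628.8 -50.2 170.3] 13.0 173.0
-40 33 [633.8 -31.1 170.4] 16.0 174.0
-20 32 [639.6  -9.6 170.1] 15.0 173.0
0 30 [644.   10.2 170.8] 17.0 174.0
ball [ 600. -141.  159.] [ 620. -119.  177.]
hubtop 72 [638.  22. 172.] [671.  64. 181.]
base circle [652.9  55.4] 33.6 49
wing [654.6  45.3 212.9] [-0.91 -0.41] [ 1.9 14.3]
[ -6. -25.] [ 9. 23.] top 225.54002467227212 [655.4  46.4 222.1]
cup 600 [500. 257.] [ 57. 161.] 26.5 [495.2 246.1  38.2]
band 409 [501. 257.] [ 34. 139.] 27.9 [503.8 241.6 134.7]
pad 127 [500. 258.] [34. 61.] 30.4 [499.3 254.7 149.3]
```

Run:
```python
from h import *
from scipy.spatial.transform import Rotation as R
s=env.observe(); print({k:np.round(v,3).tolist() for k,v in s.items()})
q=s['tool_rot']; print(R.from_quat([q[1],q[2],q[3],q[0]]).as_matrix().round(3))
```

```text
{'t': 0.1, 'qpos': [-1.24, 0.537, -0.004, 1.539, 0.003, 1.067, -0.071], 'joint_velocities': [0.001, -0.001, -0.0, -0.003, 0.001, 0.001, 0.001], 'effort': [0.003, -57.208, 0.994, -25.223, -0.056, 0.014, 0.0], 'ee_pos': [251.011, 599.003, 237.948], 'tool_rot': [-0.0, 0.197, 0.98, -0.001], 'ft_force': [0.789, -0.743, -0.11], 'moment': [0.022, -0.013, -0.068], 'finger_force': 0.0, 'grip_width': 88.213}
[[-0.922  0.386 -0.   ]
 [ 0.386  0.922 -0.001]
 [-0.    -0.001 -1.   ]]
```

>>> {"method": "step_arm", "body": {"hand": [6,6,6,6,6,6,6,6,6,6,6,6,6,6,6,6,6,6,6,6], "xyz": [[1.84,-3.485,0.1],[1.84,-3.485,0.1],[1.84,-3.485,0.1],[1.84,-3.485,0.1],[1.84,-3.485,0.1],[1.84,-3.485,0.1],[1.84,-3.485,0.1],[1.84,-3.485,0.1],[1.84,-3.485,0.1],[1.84,-3.485,0.1],[1.84,-3.485,0.1],[1.84,-3.485,0.1],[1.84,-3.485,0.1],[1.84,-3.485,0.1],[1.84,-3.485,0.1],[1.84,-3.485,0.1],[1.84,-3.485,0.1],[1.84,-3.485,0.1],[1.84,-3.485,0.1],[1.84,-3.485,0.1]], "turn": [[0,0,-0.0714],[0,0,-0.0714],[0,0,-0.0714],[0,0,-0.0714],[0,0,-0.0714],[0,0,-0.0714],[0,0,-0.0714],[0,0,-0.0714],[0,0,-0.0714],[0,0,-0.0714],[0,0,-0.0714],[0,0,-0.0714],[0,0,-0.0714],[0,0,-0.0714],[0,0,-0.0714],[0,0,-0.0714],[0,0,-0.0714],[0,0,-0.0714],[0,0,-0.0714],[0,0,-0.0714]]}}

```text
t: 2.1
ee_pos: [619.6, -98.7, 258.4]
tool_rot: [-0.0, 0.792, 0.611, -0.0]
ft_force: [0.6, 1.3, 1.0]
grip_width: 59.9
finger_force: 0.0
```

Run:
```python
from h import *
s=env.observe();print(s['ee_pos'],s['tool_rot'],s['qpos'])
a=save('wrist','w1'); print(a[2])
```

```text
[619.55146103 -98.7452471  258.40109994] [-2.76215989e-04  7.91737112e-01  6.10861878e-01 -1.88016648e-04] [-0.28070512  0.51994566  0.52772796  1.60559093 -0.28549485  1.09440277
  0.0650709 ]
{'mtx': array([[325.1922621 ,   0.        , 283.35626015],
       [  0.        , 325.1922621 , 215.00944878],
       [  0.        ,   0.        ,   1.        ]]), 'R': array([[ 0.96445509, -0.26422341,  0.00351781],
       [-0.25072084, -0.91080188,  0.32799236],
       [-0.08345923, -0.31721589, -0.94467382]]), 't': array([-627.74827077,    7.24881633,  428.29754388])}
```

View pics/w1.png

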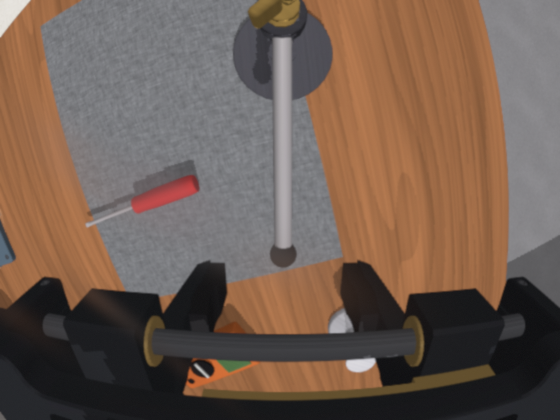

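The wrist view shows the bar upright at column 283, centred between the fingers (215 and 350), with the ball at (283,255) and the nut at (275,10). I'll check those against my estimates by fisheye projection.

```bash
cat >> h.py <<'E'
def fray(c,u,v):
    K=np.array(c['mtx']); x,y=(u-K[0,2])/K[0,0],(v-K[1,2])/K[1,1]; r=np.hypot(x,y)+1e-9
    R=np.array(c['R']); d=R.T@np.array([np.sin(r)*x/r,np.sin(r)*y/r,np.cos(r)]); return -R.T@np.array(c['t']),d
def atz(c,u,v,z):
    o,d=fray(c,u,v); return (o+d*(z-o[2])/d[2]).round(1)
E
python3 - <<'E'
from h import *
c=np.load('/tmp/w1.npz')
print('ball',atz(c,283,255,165),'bar',atz(c,283,150,165),'bar2',atz(c,283,60,165),'base c',atz(c,283,52,10),'base L',atz(c,234,52,10),'R',atz(c,332,52,10), 'bottom',atz(c,283,100,10))
E
```

```text
ball [ 612.4 -137.1  165. ] bar [635.  -54.7 165. ] bar2 [652.6   9.6 165. ] base c [661.5  40.5  10. ] base L [605.8  57.3  10. ] R [718.1  26.6  10. ] bottom [646.  -16.2  10. ]
```

>>> {"method": "step_arm", "body": {"hand": [6,6,6,6,6,6,1,1,1,1,1,1], "xyz": [[0.3,0,-2],[0,0,-2],[0,0,-2],[0,0,-2],[0,0,-1.6],[0,0,-1.2],[0,0,0],[0,0,0],[0,0,0],[0,0,0],[0,0,0],[0,0,0]], "turn": [[0,0,0],[0,0,0],[0,0,0],[0,0,0],[0,0,0],[0,0,0],[0,0,0],[0,0,0],[0,0,0],[0,0,0],[0,0,0],[0,0,0]], "force": 6}}

```text
t: 3.35
ee_pos: [621.9, -97.4, 151.0]
tool_rot: [-0.0, 0.791, 0.612, -0.0]
ft_force: [-1.5, 0.2, 1.5]
grip_width: 14.0
finger_force: 0.9
```

Run:
```python
import numpy as np
a=np.array([659,45]);p=np.array([622,-97.4])-a
r=np.hypot(*p);t0=np.arctan2(p[1],p[0]);t=t0-0.08*np.arange(19)
q=np.c_[np.cos(t),np.sin(t)]*r; print(r,t0,(np.diff(q,axis=0)/10).round(2).tolist())
```

```text
147.1283793154808 -1.825006511385522 [[-1.13, 0.34], [-1.1, 0.43], [-1.06, 0.52], [-1.01, 0.6], [-0.96, 0.68], [-0.9, 0.75], [-0.84, 0.82], [-0.77, 0.89], [-0.7, 0.95], [-0.62, 1.0], [-0.54, 1.05], [-0.45, 1.09], [-0.37, 1.12], [-0.28, 1.14], [-0.18, 1.16], [-0.09, 1.17], [0.0, 1.18], [0.1, 1.17]]
```

>>> {"method": "step_arm", "body": {"hand": [1,1,1,1,1,1,1,1,1,1,1,1,1,1,1,1], "xyz": [[-1.13,0.34,0],[-1.1,0.43,0],[-1.06,0.52,0],[-1.01,0.6,0],[-0.96,0.68,0],[-0.9,0.75,0],[-0.84,0.82,0],[-0.77,0.89,0],[-0.7,0.95,0],[-0.62,1.0,0],[-0.54,1.05,0],[-0.45,1.09,0],[-0.37,1.12,0],[-0.28,1.14,0],[0,0,0],[0,0,0]], "turn": [[0,0,-0.08],[0,0,-0.08],[0,0,-0.08],[0,0,-0.08],[0,0,-0.08],[0,0,-0.08],[0,0,-0.08],[0,0,-0.08],[0,0,-0.08],[0,0,-0.08],[0,0,-0.08],[0,0,-0.08],[0,0,-0.08],[0,0,-0.08],[0,0,0],[0,0,0]]}}

```text
t: 4.95
ee_pos: [512.0, 17.0, 150.0]
tool_rot: [-0.001, 0.995, 0.099, -0.003]
ft_force: [-6.6, 0.6, 1.8]
grip_width: 14.2
finger_force: 6.0
```

>>> {"method": "step_arm", "body": {"hand": [1,1,1,1,1,1], "xyz": [[-0.1,0.6,0],[-0.08,0.6,0],[-0.06,0.6,0],[-0.03,0.6,0],[0,0.6,0],[0,0,0]], "turn": [[0,0,-0.04],[0,0,-0.04],[0,0,-0.04],[0,0,-0.04],[0,0,-0.04],[0,0,0]]}}

```text
t: 5.55
ee_pos: [509.0, 47.1, 149.8]
tool_rot: [-0.0, 1.0, -0.002, -0.003]
ft_force: [-8.5, 1.3, 2.1]
grip_width: 13.5
finger_force: 6.0
```

>>> {"method": "step_arm", "body": {"hand": [1,1,1,1,1,1], "xyz": [[0.0,0.6,0],[0.03,0.6,0],[0.06,0.6,0],[0.08,0.6,0],[0.1,0.6,0],[0,0,0]], "turn": [[0,0,-0.04],[0,0,-0.04],[0,0,-0.04],[0,0,-0.04],[0,0,-0.04],[0,0,0]]}}

```text
t: 6.15
ee_pos: [511.4, 73.5, 149.8]
tool_rot: [0.002, 0.995, -0.102, -0.003]
ft_force: [-8.9, -10.8, 2.8]
grip_width: 16.9
finger_force: 5.8
```

>>> {"method": "step_arm", "body": {"hand": [1,1,1,1], "xyz": [[0.05,0.3,0],[0.05,0.3,0],[0,0,0],[0,0,0]], "turn": [[0,0,0],[0,0,0],[0,0,0],[0,0,0]]}}

```text
t: 6.55
ee_pos: [512.3, 78.2, 149.7]
tool_rot: [0.003, 0.995, -0.103, -0.003]
ft_force: [-8.0, -10.6, 1.0]
grip_width: 26.5
finger_force: 5.8
```

Run:
```python
from h import *
for n in('s','d'):
    im,d,c=save({'s':'scene','d':'side'}[n],n+'1'); P=cloud(d,c); X,Y,Z=P[...,0],P[...,1],P[...,2]
    for x0 in range(530,640,20):
        g=P[(X>x0)&(X<x0+20)&(abs(Y-60)<50)&(Z>158)&(Z<178)]; 
        if len(g): print(n,x0,len(g),g.mean(0).round(1),np.ptp(g[:,1]).round())
```

```text
s 530 30 [540.6  68.  169.6] 38.0
s 550 28 [561.4  63.2 170.2] 15.0
s 570 29 [580.7  60.5 170.1] 15.0
s 590 29 [599.8  57.9 169.5] 14.0
s 610 20 [617.4  56.7 169.7] 12.0
s 630 2 [647.6  36.7 175.4] 0.0
d 530 18 [539.6  59.7 165.3] 6.0
d 550 17 [560.7  57.  165.8] 4.0
d 570 48 [580.1  56.6 168.4] 14.0
d 590 42 [600.   53.8 168.5] 14.0
d 610 48 [620.6  50.8 168.7] 13.0
d 630 77 [642.   43.2 169.5] 32.0
```

>>> {"method": "step_arm", "body": {"hand": [6,6,6,6,6,6,6,6,6,6,6,6,6,6,6], "xyz": [[0,-0.5,0],[0,-0.5,0],[0,0,0],[0,0,2.5],[0,0,3],[0,0,3.5],[0,0,3],[0,0,0],[1.0,-0.4,0],[1.5,-0.6,0],[2,-0.6,0],[2,-0.6,0],[2,0,0],[0,0,0],[0,0,0]], "turn": [[0,0,0],[0,0,0],[0,0,0],[0,0,0.08],[0,0,0.08],[0,0,0.08],[0,0,0.08],[0,0,0.08],[0,0,0.08],[0,0,0.08],[0,0,0.09],[0,0,0],[0,0,0],[0,0,0],[0,0,0]]}}

```text
t: 8.15
ee_pos: [600.7, 50.4, 270.6]
tool_rot: [0.0, 0.975, 0.222, -0.0]
ft_force: [-0.8, 0.9, 0.1]
grip_width: 60.1
finger_force: 0.0
```

Run:
```python
from h import *
s=env.observe();print(s['qpos'].round(2))
c=save('wrist','w2')[2]; print(-c['R'].T@c['t'])
for n in('s','d'):
    im,d,c=save({'s':'scene','d':'side'}[n],n+'2'); P=cloud(d,c); X,Y,Z=P[...,0],P[...,1],P[...,2]
    hsv=cv2.cvtColor(im,cv2.COLOR_RGB2HSV).astype(int)
    b=P[(abs(X-658)<50)&(abs(Y-46)<50)&(Z>198)&(Z<230)&(hsv[...,0]>17)&(hsv[...,0]<32)&(hsv[...,1]>100)]
    r=cv2.minAreaRect(b[:,:2].astype(np.float32));w,v=np.linalg.eigh(np.cov(b[:,:2].T));print('wing',len(b),b.mean(0).round(1),v[:,1].round(2),r)
    xs=[]
    for x0 in range(480,640,10):
        g=P[(X>x0)&(X<x0+10)&(abs(Y-60)<40)&(Z>166)&(Z<178)]
        if len(g)>5: xs.append(g.mean(0))
    xs=np.array(xs); print(np.polyfit(xs[:,0],xs[:,1],1),xs[0].round(),xs[-1].round(),xs[:,2].mean())
```

```text
[-0.74  0.54  0.83  1.67 -0.43  1.13 -0.91]
[676.48099768  87.71821596 416.51898292]
wing 76 [661.2  48.3 215.5] [-0.9  -0.44] ((659.0780639648438, 47.77672576904297), (44.420448303222656, 7.35552453994751), 23.922998428344727)
[-1.34241913e-01  1.39295810e+02] [482.  74. 173.] [625.  58. 170.] 170.15128567798203
wing 127 [654.5  45.3 213.3] [-0.91 -0.41] ((656.59765625, 47.62408447265625), (46.0316276550293, 9.308309555053711), 24.030807495117188)
[ -0.14824695 142.99815178] [485.  71. 171.] [635.  48. 171.] 170.34515087747732
```

View pics/w2.png

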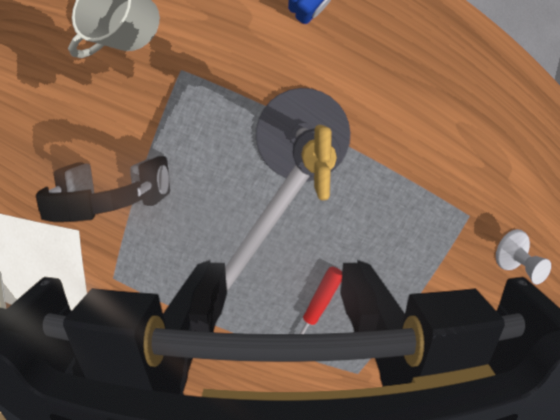

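The wrist view shows the brass blade upright at column 323, rows 128 to 198, so it is already nearly square to the fingers. The bar lies between the hub and the left finger, and the driver and candlestick are clear.

Run:
```python
from h import *
c=np.load('/tmp/w2.npz'); hsv=cv2.cvtColor(c['im'],cv2.COLOR_RGB2HSV).astype(int)
print(atz(c,323,127,220),atz(c,323,197,220),atz(c,323,162,220))
```

```text
[676.6  61.3 220. ] [637.5  41.3 220. ] [657.3  51.6 220. ]
```

>>> {"method": "step_arm", "body": {"hand": [5,5,5,5,5,5,5,5,5,0.5,0.5,0.5,0.5,0.5,0.5], "xyz": [[1.9,-0.1,0],[1.9,-0.1,0],[1.9,0,0],[0,0,0],[0,0,-1.5],[0,0,-2],[0,0,-2],[0,0,-1.5],[0,0,0],[0,0,0],[0,0,0],[0,0,0],[0,0,0],[0,0,0],[0,0,0]], "turn": [[0,0,-0.01],[0,0,0],[0,0,0],[0,0,0],[0,0,0],[0,0,0],[0,0,0],[0,0,0],[0,0,0],[0,0,0],[0,0,0],[0,0,0],[0,0,0],[0,0,0],[0,0,0]], "force": 15}}

```text
t: 9.8
ee_pos: [657.4, 50.0, 201.0]
tool_rot: [-0.001, 0.976, 0.217, -0.0]
ft_force: [-3.9, 4.6, 3.5]
grip_width: 7.9
finger_force: 15.0
```

>>> {"method": "step_arm", "body": {"hand": [0.5,0.5,0.5,0.5,0.5,0.5,0.5,0.5,0.5,0.5,0.5], "xyz": [[-0.05,0.12,0],[0,0,0],[0,0,0],[0,0,0],[0,0,0],[0,0,0],[0,0,0],[0,0,0],[0,0,0],[0,0,0],[0,0,0]], "turn": [[0,0,-0.05],[0,0,-0.08],[0,0,-0.08],[0,0,-0.08],[0,0,-0.08],[0,0,-0.08],[0,0,-0.08],[0,0,-0.08],[0,0,-0.08],[0,0,-0.08],[0,0,0]]}}

```text
t: 10.9
ee_pos: [657.3, 49.9, 201.0]
tool_rot: [-0.0, 0.986, -0.166, -0.0]
ft_force: [-2.0, 2.1, 4.8]
grip_width: 8.0
finger_force: 15.0
```

Run:
```python
from h import *
s=env.observe();print(s['qpos'].round(2),s['moment'],s['effort'].round(2))
```

```text
[-0.72  0.78  0.94  1.58 -0.68  1.13 -1.53] [ 0.39211556  0.58774473 -0.06840096] [  1.   -52.37  17.51 -19.94   0.14  -0.87  -0.63]
```

>>> {"method": "step_arm", "body": {"hand": [0.5,0.5,0.5,0.5,0.5], "xyz": [[0,0,0],[0,0,0],[0,0,0],[0,0,0],[0,0,0]], "turn": [[0,0,-0.05],[0,0,-0.05],[0,0,-0.05],[0,0,-0.05],[0,0,0]]}}

```text
t: 11.4
ee_pos: [657.3, 49.9, 201.0]
tool_rot: [-0.0, 0.965, -0.263, -0.0]
ft_force: [-2.5, 1.2, 5.2]
grip_width: 7.8
finger_force: 15.0
```

Run:
```python
from h import *
s=env.observe();print(s['qpos'].round(3),s['moment'],s['tool_rot'],s['ft_force'])
```

```text
[-0.741  0.804  0.984  1.583 -0.716  1.152 -1.696] [0.42425639 0.66897712 0.01310847] [-2.14517729e-04  9.64917629e-01 -2.62552631e-01 -1.98622854e-04] [-2.47300584  1.16479626  5.20874457]
```

>>> {"method": "step_arm", "body": {"hand": [0.5,0.5,0.5,0.5,0.5], "xyz": [[0,0,0],[0,0,0],[0,0,0],[0,0,0],[0,0,0]], "turn": [[0,0,-0.05],[0,0,-0.05],[0,0,-0.05],[0,0,-0.05],[0,0,0]]}}

```text
t: 11.9
ee_pos: [657.3, 49.8, 201.0]
tool_rot: [-0.0, 0.934, -0.358, -0.0]
ft_force: [-2.9, 1.4, 4.7]
grip_width: 7.8
finger_force: 15.0
```

Run:
```python
from h import *
s=env.observe();print(s['qpos'].round(3),s['moment'],s['tool_rot'],s['ft_force'])
```

```text
[-0.76   0.827  1.028  1.584 -0.754  1.171 -1.869] [ 0.51004121  0.66578211 -0.03732878] [-1.77759579e-04  9.33897806e-01 -3.57539904e-01 -2.71409537e-04] [-2.91406914  1.44189625  4.69391074]
```

>>> {"method": "step_arm", "body": {"hand": [0.5,0.5,0.5,0.5,0.5], "xyz": [[0,0,0],[0,0,0],[0,0,0],[0,0,0],[0,0,0]], "turn": [[0,0,-0.05],[0,0,-0.05],[0,0,-0.05],[0,0,-0.05],[0,0,0]]}}

```text
t: 12.4
ee_pos: [657.4, 49.7, 201.0]
tool_rot: [-0.0, 0.894, -0.449, -0.0]
ft_force: [-2.0, 1.6, 5.9]
grip_width: 8.8
finger_force: 15.0
```

Run:
```python
from h import *
s=env.observe();print(s['qpos'].round(3),s['moment'],s['tool_rot'],s['ft_force'])
```

```text
[-0.777  0.852  1.071  1.585 -0.79   1.192 -2.042] [0.38827701 0.62085278 0.22877767] [-3.12585511e-05  8.93719913e-01 -4.48625355e-01 -8.47713071e-05] [-1.96218607  1.58213154  5.85591448]
```

>>> {"method": "step_arm", "body": {"hand": [0.5,0.5,0.5,0.5], "xyz": [[0,0,0],[0,0,0],[0,0,0],[0,0,0]], "turn": [[0,0,-0.04],[0,0,-0.03],[0,0,0],[0,0,0]]}}

```text
t: 12.8
ee_pos: [657.5, 49.6, 200.9]
tool_rot: [-0.0, 0.877, -0.48, 0.0]
ft_force: [-2.4, 1.2, 5.4]
grip_width: 9.6
finger_force: 16.6
```

Run:
```python
from h import *
s=env.observe();print(s['qpos'].round(3),s['moment'],s['tool_rot'],s['ft_force'],s['grip_width'])
```

```text
[-0.783  0.86   1.085  1.586 -0.803  1.199 -2.104] [0.41934392 0.50823241 0.364946  ] [-9.75152881e-05  8.77302653e-01 -4.79937538e-01  7.00221813e-05] [-2.42771838  1.21455845  5.4260819 ] 9.643435698439436
```

>>> {"method": "step_arm", "body": {"hand": [4,4,4,6,6,6,6,6,6,6,6,6,6,6,6,6,6,6,6,6], "xyz": [[0,0,0],[0,0,0],[0,0,0],[0,0,1.5],[0,0,2.5],[0,0,2.5],[0,0,2.5],[0,0,0],[-1,1,0],[-1,1,0],[-1,1,0],[-1,1.5,0],[-1,1.5,0],[-1,1.5,0],[-1,1.5,0],[-1,1.5,0],[-1,1.5,0],[-1,1.5,0],[0,0,0],[0,0,0]], "turn": [[0,0,0.1],[0,0,0],[0,0,0],[0,0,0],[0,0,0],[0,0,0.1],[0,0,0.14],[0,0,0.14],[0,0,0.14],[0,0,0.14],[0,0,0.14],[0,0,0.14],[0,0,0.14],[0,0,0.14],[0,0,0.14],[0,0,0.14],[0,0,0.14],[0,0,0.14],[0,0,0.14],[0,0,0]]}}

```text
t: 14.8
ee_pos: [557.6, 184.5, 291.7]
tool_rot: [-0.0, 0.873, 0.487, 0.001]
ft_force: [0.4, -0.4, 0.1]
grip_width: 59.8
finger_force: 0.0
```

Run:
```python
from h import *
s=env.observe();print(s['qpos'].round(2))
for n in('s','d'):
    im,d,c=save({'s':'scene','d':'side'}[n],n+'3'); P=cloud(d,c); X,Y,Z=P[...,0],P[...,1],P[...,2]
    hsv=cv2.cvtColor(im,cv2.COLOR_RGB2HSV).astype(int)
    b=P[(abs(X-658)<50)&(abs(Y-46)<50)&(Z>198)&(Z<230)&(hsv[...,0]>17)&(hsv[...,0]<32)&(hsv[...,1]>100)]
    if len(b)>10: print('wing',len(b),cv2.minAreaRect(b[:,:2].astype(np.float32)))
    xs=[]
    for x0 in range(480,630,10):
        g=P[(X>x0)&(X<x0+10)&(abs(Y-60)<40)&(Z>166)&(Z<178)]
        if len(g)>5: xs.append(g.mean(0))
    if len(xs)>3: xs=np.array(xs); print(np.polyfit(xs[:,0],xs[:,1],1),xs[0].round(),xs[-1].round(),xs[:,2].mean())
```

```text
[-0.93  0.45  0.73  1.69 -0.33  1.13 -0.66]
wing 86 ((660.6583251953125, 48.24653625488281), (10.917940139770508, 41.68721389770508), 43.314666748046875)
[ -0.153929   149.68494192] [484.  75. 171.] [614.  55. 170.] 169.87142151748074
wing 188 ((655.0594482421875, 47.502681732177734), (12.617632865905762, 44.728572845458984), 41.800838470458984)
[ -0.14594018 141.96110532] [485.  71. 171.] [625.  51. 170.] 170.2847967276484
```

>>> {"method": "step_arm", "body": {"hand": [7,7,7,7,7,7,7,7,7,7], "xyz": [[-0.8,1.0,0],[-0.8,1.0,0],[-0.8,1.0,-1],[-0.8,1.0,-1],[-0.8,1.0,-1],[-0.8,1.1,-1],[-0.8,1.1,-1],[0,0,0],[0,0,0],[0,0,0]], "turn": [[0,0,0.13],[0,0,0.13],[0,0,0.13],[0,0,0.13],[0,0,0.13],[0,0,0.13],[0,0,0.13],[0,0,0.106],[0,0,0],[0,0,0]]}}

```text
t: 15.9
ee_pos: [502.1, 255.6, 241.0]
tool_rot: [0.0, 0.529, 0.849, 0.0]
ft_force: [-0.0, -0.5, -0.4]
grip_width: 70.0
finger_force: 0.0
```

Run:
```python
from h import *
s=env.observe();print(s['qpos'].round(2),s['ee_pos'],s['tool_rot'])
c=save('wrist','w3')[2]; print(-c['R'].T@c['t'])
```

```text
[-0.91  0.41  0.47  1.79 -0.22  0.99  0.1 ] [502.13670894 255.6481646  240.99539461] [3.71484415e-04 5.29110386e-01 8.48552921e-01 5.00029172e-05]
[464.79647173 332.31449705 386.91677492]
```

View pics/w3.png

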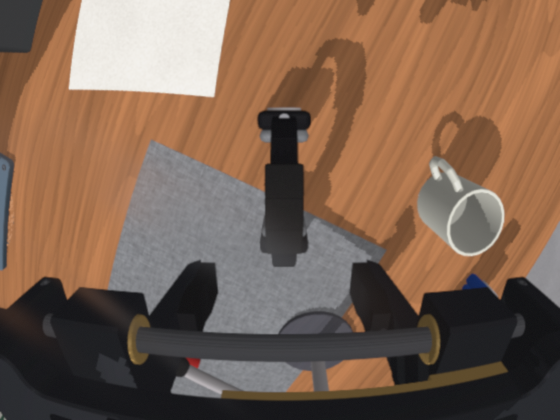

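The wrist view shows the black headphones upright and centred at column 284, with the pad at rows 165 to 228. That matches the gripper's axis, so I'll check where the pad's middle is.

Run:
```python
from h import *
c=np.load('/tmp/w3.npz')
print(atz(c,284,165,148),atz(c,284,228,148),atz(c,265,190,150),atz(c,303,190,150),'cup far',atz(c,284,112,62))
```

```text
[484.  294.4 148. ] [506.1 249.4 148. ] [479.4 271.3 150. ] [505.1 283.9 150. ] cup far [467.4 328.8  62. ]
```

>>> {"method": "step_arm", "body": {"hand": [7,7,7,7,7,7,2,2,2,2,2,2,2,2], "xyz": [[0,0.1,-2],[0,0,-2.5],[0,0,-2.5],[0,0,-2],[0,0,-1.1],[0,0,0],[0,0,0],[0,0,0],[0,0,0],[0,0,0],[0,0,0],[0,0,0],[0,0,0],[0,0,0]], "turn": [[0,0,0],[0,0,0],[0,0,0],[0,0,0],[0,0,0],[0,0,0],[0,0,0],[0,0,0],[0,0,0],[0,0,0],[0,0,0],[0,0,0],[0,0,0],[0,0,0]], "force": 30}}

```text
t: 17.35
ee_pos: [501.6, 257.6, 140.0]
tool_rot: [0.0, 0.526, 0.85, 0.0]
ft_force: [-0.4, -0.9, 2.6]
grip_width: 29.9
finger_force: 30.0
```

>>> {"method": "step_arm", "body": {"hand": [2,2,2,2,2,2,2,2], "xyz": [[0,0,0.5],[0,0,1],[0,0,1.5],[0,0,2],[0,0,2],[0,0,2],[0,0,1],[0,0,0]], "turn": [[0,0,0],[0,0,0],[0,0,0],[0,0,0],[0,0,0],[0,0,0],[0,0,0],[0,0,0]]}}

```text
t: 18.15
ee_pos: [502.3, 257.9, 241.6]
tool_rot: [0.001, 0.526, 0.85, 0.002]
ft_force: [-0.0, -0.2, -2.2]
grip_width: 30.0
finger_force: 30.0
```

Run:
```python
from h import *
print(env.observe()['ft_force'])
for n in('s','d'):
    im,d,c=save({'s':'scene','d':'side'}[n],n+'4'); P=cloud(d,c); X,Y,Z=P[...,0],P[...,1],P[...,2]
    H=(X>400)&(X<590)&(Y>160)&(Y<350)
    for nm,lo,hi in(('cups',85,155),):
        g=P[H&(Z>lo)&(Z<hi)]; r=cv2.minAreaRect(g[:,:2].astype(np.float32)); print(nm,len(g),r)
        a=np.array([-.44,.9]); t=(g[:,:2]-[501.6,257])@a
        for m in(t<-35,t>35): print('  minz',np.percentile(g[m][:,2],[1,5]),'maxz',np.percentile(g[m][:,2],99))
```

```text
[-0.03525589 -0.16827571 -2.21806955]
cups 358 ((504.9791564941406, 258.03826904296875), (53.95888900756836, 158.8316192626953), 25.43104362487793)
  minz [106.68086441 109.6078649 ] maxz 154.6876643338421
  minz [107.90933854 110.81332872] maxz 154.2018888273328
cups 631 ((499.95751953125, 257.0682067871094), (55.8594970703125, 160.4718017578125), 26.316730499267578)
  minz [104.38067141 108.61690839] maxz 154.3993012478722
  minz [107.04035015 109.59140337] maxz 154.81247049062762
```

>>> {"method": "step_arm", "body": {"hand": [2,2,2,2,2,2,2,2,2,2,2,2,2,2,2,2,2,2,2,2], "xyz": [[0,0,1],[0,0,2.2],[0,0,2.2],[0,0,2.2],[0,0,1.6],[0,0,0.8],[0.4,-1.5,0],[0.4,-1.5,0],[0.4,-1.5,0],[0.4,-1.5,0],[0.4,-1.5,0],[0.4,-1.5,0],[0.4,-1.5,0],[0.4,-1.5,0],[0.4,-1.5,0],[0.4,-1.5,0],[0.4,-1.5,0],[0.4,-1.5,0],[0.35,-1.5,0],[0,0,0]], "turn": [[0,0,0],[0,0,0],[0,0,0],[0,0,0],[0,0,0],[0,0,0],[0,0,-0.05],[0,0,-0.05],[0,0,-0.05],[0,0,-0.05],[0,0,-0.05],[0,0,-0.05],[0,0,-0.05],[0,0,-0.05],[0,0,-0.05],[0,0,-0.05],[0,0,-0.05],[0,0,-0.045],[0,0,0],[0,0,0]]}}

```text
t: 20.25
ee_pos: [553.4, 59.4, 339.9]
tool_rot: [0.001, 0.754, 0.657, -0.0]
ft_force: [-0.6, -0.7, -2.3]
grip_width: 29.4
finger_force: 30.0
```

Run:
```python
from h import *
print(env.observe()['ft_force'])
for n in('s','d'):
    im,d,c=save({'s':'scene','d':'side'}[n],n+'5'); P=cloud(d,c); X,Y,Z=P[...,0],P[...,1],P[...,2]
    g=P[(X>500)&(X<610)&(Y>-60)&(Y<180)&(Z>185)&(Z<252)]; r=cv2.minAreaRect(g[:,:2].astype(np.float32)); print(len(g),r)
    for m in(g[:,1]<50,g[:,1]>80): print('  z',np.percentile(g[m][:,2],[1,5]))
    b=[]
    for x0 in range(480,630,10):
        q=P[(X>x0)&(X<x0+10)&(abs(Y-60)<30)&(Z>166)&(Z<178)]
        if len(q)>5: b.append(q.mean(0))
    b=np.array(b); print(len(b), np.polyfit(b[:,0],b[:,1],1) if len(b)>3 else b)
cv2.imwrite('pics/both5.png',np.hstack([cv2.imread('pics/s5.png')[80:330,150:450],cv2.imread('pics/d5.png')[60:310,100:400]]))
```

```text
[-0.56999093 -0.70069417 -2.32020288]
277 ((559.3485107421875, 60.25701141357422), (160.30221557617188, 47.38306427001953), 82.13204193115234)
  z [205.1200148  207.84521986]
  z [202.95539292 206.87897762]
14 [ -0.1532604  149.54490746]
854 ((552.3756103515625, 57.260475158691406), (156.06163024902344, 55.3991584777832), 81.82804870605469)
  z [202.90768908 206.40991473]
  z [206.0349513  208.84196222]
9 [ -0.15473461 146.54233652]
```

View pics/both5.png

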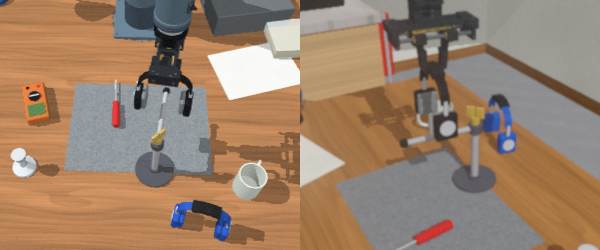

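The left view shows the headphones centred over the bar (170,95), square to it and clear of the nut. In the right view the cups straddle the bar and hang above it. They need to move about 4 mm in +y before lowering.

>>> {"method": "step_arm", "body": {"hand": [2,2,2,2,2,2,2,2,2,2,2,2,2,2], "xyz": [[0,0.4,0],[0,0,-1],[0,0,-1.5],[0,0,-1.5],[0,0,-1.5],[0,0,-1.5],[0,0,-1.5],[0,0,-1.5],[0,0,-1.5],[0,0,-1.5],[0,0,-1.2],[0,0,-0.8],[0,0,-0.5],[0,0,0]], "turn": [[0,0,0],[0,0,0],[0,0,0],[0,0,0],[0,0,0],[0,0,0],[0,0,0],[0,0,0],[0,0,0],[0,0,0],[0,0,0],[0,0,0],[0,0,0],[0,0,0]]}}

```text
t: 21.75
ee_pos: [552.7, 66.4, 184.2]
tool_rot: [-0.0, 0.753, 0.659, -0.0]
ft_force: [-0.5, -0.3, -1.5]
grip_width: 29.8
finger_force: 30.0
```

>>> {"method": "step_arm", "body": {"hand": [2,2,2,2], "xyz": [[0,0,-0.2],[0,0,-0.2],[0,0,0],[0,0,0]], "turn": [[0,0,0],[0,0,0],[0,0,0],[0,0,0]]}}

```text
t: 22.15
ee_pos: [553.0, 66.5, 180.9]
tool_rot: [0.0, 0.753, 0.659, 0.0]
ft_force: [-0.4, 0.3, -2.1]
grip_width: 29.5
finger_force: 30.0
```

>>> {"method": "step_arm", "body": {"hand": [2,2,2,2], "xyz": [[0,-0.2,-0.2],[0,0,-0.15],[0,0,0],[0,0,0]], "turn": [[0,0,0],[0,0,0],[0,0,0],[0,0,0]]}}

```text
t: 22.55
ee_pos: [552.9, 64.5, 177.2]
tool_rot: [-0.0, 0.753, 0.659, -0.0]
ft_force: [0.8, -0.0, -2.1]
grip_width: 29.7
finger_force: 30.0
```

>>> {"method": "step_arm", "body": {"hand": [2,2,2,2], "xyz": [[0,0,-0.1],[0,0,-0.1],[0,0,0],[0,0,0]], "turn": [[0,0,0],[0,0,0],[0,0,0],[0,0,0]]}}

```text
t: 22.95
ee_pos: [553.0, 64.5, 175.7]
tool_rot: [-0.0, 0.753, 0.659, 0.0]
ft_force: [-3.6, 0.7, 6.1]
grip_width: 29.7
finger_force: 30.0
```

Contact: the vertical force went from -2 to +6 N. I'll open gently, then look.

>>> {"method": "step_arm", "body": {"hand": [3.2,3.4,3.8,4.4,5,5,5], "xyz": [[0,0,0.1],[0,0,0],[0,0,0],[0,0,0],[0,0,0],[0,0,0],[0,0,0]], "turn": [[0,0,0],[0,0,0],[0,0,0],[0,0,0],[0,0,0],[0,0,0],[0,0,0]]}}

```text
t: 23.65
ee_pos: [552.9, 64.5, 176.2]
tool_rot: [0.0, 0.753, 0.659, -0.0]
ft_force: [0.2, 0.4, -0.4]
grip_width: 49.9
finger_force: 0.0
```

>>> {"method": "step_arm", "body": {"hand": [5,5,5,5,5,5,5,5,5,5], "xyz": [[0,0,0.5],[0,0,1],[0,0,1.5],[0,0,2],[0,0,2],[0,0,2],[0,0,2],[0,0,1],[0,0,0],[0,0,0]], "turn": [[0,0,0],[0,0,0],[0,0,0],[0,0,0],[0,0,0],[0,0,0],[0,0,0],[0,0,0],[0,0,0],[0,0,0]]}}

```text
t: 24.65
ee_pos: [552.6, 64.6, 296.0]
tool_rot: [-0.0, 0.752, 0.659, -0.0]
ft_force: [0.1, -0.2, -0.1]
grip_width: 49.6
finger_force: 0.0
```

Run:
```python
from h import *
print(env.observe()['ft_force'])
for n in('s','d'):
    im,d,c=save({'s':'scene','d':'side'}[n],n+'6'); P=cloud(d,c); X,Y,Z=P[...,0],P[...,1],P[...,2]
    hsv=cv2.cvtColor(im,cv2.COLOR_RGB2HSV).astype(int)
    g=P[(X>500)&(X<610)&(Y>-60)&(Y<180)&(Z>35)&(Z<95)]; r=cv2.minAreaRect(g[:,:2].astype(np.float32)); print(len(g),r)
    for m in(g[:,1]<50,g[:,1]>80): print('  z',np.percentile(g[m][:,2],[1,5]))
    t=P[(abs(X-555)<40)&(abs(Y-63)<20)&(Z>176)&(Z<200)]; print('padtop',np.percentile(t[:,2],[50,95]))
    b=P[(abs(X-658)<50)&(abs(Y-46)<50)&(Z>198)&(Z<230)&(hsv[...,0]>17)&(hsv[...,0]<32)&(hsv[...,1]>100)]
    print('wing',cv2.minAreaRect(b[:,:2].astype(np.float32)))
    b=np.array([q.mean(0) for x0 in range(480,630,10) if len(q:=P[(X>x0)&(X<x0+10)&(abs(Y-60)<30)&(Z>166)&(Z<175)])>5]); print(np.polyfit(b[:,0],b[:,1],1))
cv2.imwrite('pics/both6.png',np.hstack([cv2.imread('pics/s6.png')[80:330,150:450],cv2.imread('pics/d6.png')[60:310,100:400]]))
```

```text
[ 0.14158445 -0.2054508  -0.10836503]
340 ((556.488037109375, 64.00967407226562), (160.63331604003906, 51.97171401977539), 82.22410583496094)
  z [44.45461265 48.86720941]
  z [40.762518   47.15359106]
padtop [184.00568783 187.27103789]
wing ((661.4736328125, 49.59246063232422), (14.00760555267334, 42.33462905883789), 38.75274658203125)
[ -0.14424965 144.03634398]
804 ((551.7950439453125, 61.54435729980469), (158.4639129638672, 54.461936950683594), 82.02719116210938)
  z [40.57783566 44.65730102]
  z [41.92039946 45.19873183]
padtop [185.90258996 187.53313683]
wing ((655.2186279296875, 47.609710693359375), (9.312410354614258, 43.710941314697266), 43.94552993774414)
[ -0.14039273 137.97481303]
```

View pics/both6.png

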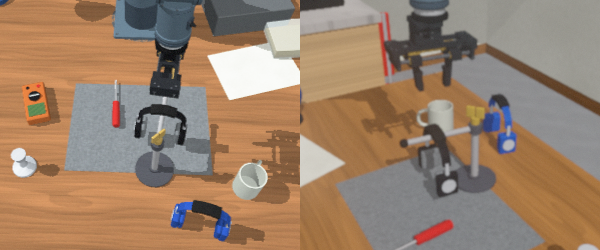

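The view shows the headphones hanging level on the bar, square to it, with a cup on each side. The arm is out, the nut is at its stop, and the gripper is well clear. I'm handing the job in.

```bash
python3 -c "
from bench import env
print(env.job_done())"
```

```text
the job is handed in; nothing more can be done
None
```

I swung the arm out to its stop, tightened the nut to its stop, then set the headphones down level about halfway along the bar and let go. The bystanders looked undisturbed, and I handed the job in at about 25 s; it returned no verdict.

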